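# Seat a brake junction block in the tapping fixture and hold it for clamping

### The arm

A 6-joint arm with a two-finger parallel gripper is mounted at the origin on the work surface. World frame = base frame: x ahead of the robot, y to its left, z up, the work surface at z = 0. Lengths are in m, angles in rad, forces in N, time in s.
With the tool pointing down it reaches from about 0.4 to 0.925 m from the base axis. Payload 12.5 kg.
Tool frame: the origin (TCP) lies at the very end of the fingers, on their centre line; the grasp point (between the pads) lies 19 mm behind it; z points along the fingers, y is the direction in which the jaws open and shut (so a half turn about z gives the same grasp; the last joint's range is limited). The gripper opens to 95 mm and grips with 3 to 60 N. Pads are 20 mm wide; open, the fingers measure 119 mm over their backs; the gripper's body (75 mm by 180 mm) begins 59 mm behind the grasp point.
Start: joints at [1.098, 0.491, 1.559, -0, 1.092, -0.106], TCP at [0.224, 0.583, 0.19] pointing down, gripper open.
Joint ranges: [-3.1, 3.1], [-0.84, 2.19], [0.05, 2.79], [-1.13, 4.28], [0.06, 2.93], [-2.69, 2.69]. Speed limits (rad/s): [2.22, 2.22, 2.79, 3.14, 3.14, 3.14].

### API

Orientations are given as a 3x3 rotation matrix whose columns are the frame's x, y, z axes.
In Python, from station import manip gives the robot as it stands.
- The arm moves only by the tool send_rows, never from a script. Its argument "targets" is a list that holds one entry, the list of rows, each a list of 4 numbers: the shift along the tool's x, y, z in m, then the turn about the tool's z in degrees. In form: [[[tx, ty, tz, roll], ...]]. A call has 1 to 20 rows; each row is the pose to reach, as a shift and turn from the pose commanded when the call began, along the tool's axes at that moment; what a row does not reach only later rows make up. A row lasts 1/10 s, in which the tool goes at most 50 mm and 8.59 degrees, less where a joint would pass 70% of its speed; a pose out of reach is approached as far as the arm can. A call with a gripper value outside its range is refused whole. "fingers" is the closure in counts, from 0 (fully open) to 255 (shut), set as the call begins (left out, the last holds). The fingers move at their own pace and stop on an object; the grip force is fixed at half the most. Time passes only in rows, so rows that repeat a pose let the fingers close. It gives the time, the measured TCP pose, the force and the opening at its end, in the units of the state.
- manip.read_state(): the state, without advancing time (a new reading comes with each control period).
- manip.camera(name): name is "side" or "top"; returns the picture (400x640x3 uint8, red, green, blue); there is no depth.
- manip.camera_info(name): a dict with "fx", "fy", "cx", "cy" (pixels), "cam_to_world" (4x4, takes a point from camera to world coordinates). Camera axes: x right, y up, looking along -z (the intrinsics and any distortion apply to the point x, -y, -z); pixel columns grow to the right and rows downward; lengths in m; the calibration is good to about 2 mm. A picture is of the moment at which its call begins. camera_info takes no time and is no camera call.
- manip.close_job(): hands the job in, once; it reports no verdict.
The state is a dict: "t": time; "joint_positions": joint angles; "dq": joint speeds; "joint_efforts": joint torques, N m; "position": TCP position; "tcp_rot": TCP orientation; "wrist_force": force on the tool from outside, world axes, zero at the start; "wrist_torque": the same for the moment, N m; "opening": opening from 0.0 (shut) to 1.0 (fully open).
Only numpy, scipy, OpenCV 4.12 (cv2) and the standard library are available. Lean on these libraries where they do the work, as an engineer would, in place of code of your own. Each camera call takes 0.05 s, during which the arm holds its last target.

### The job

A port of the aluminium brake junction block is to be re-tapped in the bench fixture: first, with the nest still empty, blow the chips out of the fixture's corner by pushing the black palm button of its air valve right down to its stop for about half a second and letting it come up again. Then set the block flat on the fixture plate, ports up, one long side flush against the long rail and its plain end flush against the end stop (the brass union points away from the stop), and keep it pushed firmly against both stops at once: finish while still holding it there, pressing both ways with the gripper, so that a mate can close the clamp. Leave the other things on the bench where they are.

Things in the scene. Friction and masses are not known exactly. Their poses are not given: they have to be found in the camera images.
- block_center (a point): Centre of the bare aluminium body of the junction block (loose, 0.36 to 0.59 kg): a rectangular bar 50 mm along its own x, 80 mm along its own y, 45 mm high, standing on the bench with its round ports up; the point lies half-way up, 22.5 mm above its underside. A brass union (22 mm thick, 24 mm long) sticks out of the middle of its -y end; the +y end is plain. Both long sides are plain. Grip it across the 50 mm; seated, its x and y axes point the same way as the fixture's.
- block: The same junction block; origin at the centre of the underside of its aluminium body, same axes.
- fixture: Tapping fixture, fixed to the bench: dark oiled steel plate (the block slides on it easily, friction about 0.3) 240 mm along its x, 280 along y, 16 thick; origin at the centre of its underside. The block is pushed along +x to the rail and +y to the end stop. 45 mm from a seated block's near side ends an open clamp (fixed, not used): 20 mm above the plate, further out 27, handle 46.
- nest_corner (a point): The corner of the nest, on top of the plate (16 mm above the bench), where the planes of the rail's face and of the end stop's face meet; axes as the fixture's, located at (65, 95, 16) mm in its frame. A seated block's centre lies 25 mm to -x, 40 mm to -y and 22.5 mm above this point.
- rail: The long rail, fixed on the plate: a bright steel bar 22 mm thick, 100 mm long, 18 mm high above the plate, beyond the nest on its +x side; its origin is the fixture's origin. Fingers that reach down to less than 18 mm above the plate on that side of the block would hit it.
- end_stop: The end stop, fixed on the plate: a bright steel bar 60 mm long, 22 mm thick, 18 mm high above the plate, at the +y end of the nest; its origin is the fixture's origin. A 10 mm gap with the air nozzle separates it from the rail.
- valve_top (a point): Centre of the top of the air valve's palm button: a black mushroom head 40 mm across on an aluminium valve body on the fixture plate, its top 74 mm above the bench when up; it moves with the button. At (35, -95) mm in the fixture's x, y.
- air_valve (a joint): Travel of the palm button straight down, in m: 0 up, 0.008 fully down at its stop. A spring pushes it back: about 4 N at the start of travel, 8.5 N at the stop.
- spray_can: Bystander: upright grey spray can, 60 mm across, 160 mm tall; origin under its centre.
- wrench: Bystander: steel wrench lying flat, 170 mm long.
- tee: Bystander: small brass tee fitting, 28 mm body, about 56 mm long, 26 mm high.
- socket: Bystander: steel socket standing upright, 28 mm across, 38 mm tall.
Things that resemble listed ones, but are neither listed nor needed, are in the scene too. Of the things that look like the block, take the one that is nearest to the robot's base at the start.

How it is judged:
On the way, in this order (a step that is already met when the one before it is completed fails the run):
1. the palm button of the air valve is pushed down to its stop and kept there for 0.2 s while the block is still clear of the nest (value of joint air_valve above 0.007 m and horizontal distance between block_center and nest_corner above 0.1 m), for 0.2 s.
2. the block is flat in the nest, pressed against the rail and the end stop at once (x of block_center in the frame of nest_corner between -0.0285 and -0.0215 m and y of block_center in the frame of nest_corner between -0.0435 and -0.0365 m and z of block_center in the frame of nest_corner between 0.019 and 0.0265 m and angle between the y axis of block_center and the y axis of nest_corner, either way round below 0.05 rad and angle between block_center's own z axis and vertical below 0.06 rad and contact force between block and rail above 2 N and contact force between block and end_stop above 2 N and contact force between the fingers and block above 2 N), for 0.3 s.
At the end, for the whole second after the job is handed in: The block stands flat on the plate, square to the stops (0.05 rad), within 3.5 mm of rail and end stop, union end away from the stop; the fingers keep pressing it on the rail and on the end stop with over 2 N each, at rest; the palm button is up again (under 2 mm down) (all of step 2 and value of joint air_valve below 0.002 m and linear speed of block below 0.01 m/s); the arm keeps its last pose, push and grip.
It fails at once if a bystander (spray can, wrench, tee fitting, socket) is shifted by more than 25 mm (distance of any of spray_can, wrench, tee, socket from where it was at the start of the episode above 0.025 m).
It also fails if it takes over 61 s, if anything falls off the work surface, if the arm or the gripper's body presses on something with over 40 N, if the wrist force passes 120 N, or if a joint passes its speed limit or range.

## Working session

There is one attempt and no reset: what is moved stays moved. The work goes in short steps, Python scripts to look and compute and a tool call to move; the robot and the scene stay as the last step left them, time stands still between calls to the robot, and variables do not carry over. Pictures are saved under pics/ and viewed, and the job is handed in when it is done.

Besides the shell and the picture viewer there is one more tool, called by a JSON object that holds its "method" and its "body", one argument or row to a line. send_rows: Moves the arm, as the interface text tells. Its arguments: {"type":"object","properties":{"targets":{"type":"array","items":{"type":"array","items":{"type":"array","items":{"type":"number"}}}},"fingers":{"type":"number"}},"required":["targets"]}

```bash
mkdir -p pics; python3 - <<'E'
from station import manip
import cv2,numpy as np
print(manip.read_state())
for n in("top","side"):
    im=manip.camera(n); cv2.imwrite(f"pics/{n}0.png",im[:,:,::-1])
    print(n,manip.camera_info(n))
E
```

```text
{'t': 0.0, 'joint_positions': array([ 1.09839056e+00,  4.91533587e-01,  1.55941649e+00,  3.76018342e-05,
        1.09166379e+00, -1.05598628e-01]), 'dq': array([-0.00066389, -0.001596  ,  0.00140309,  0.00010548, -0.00023783,
        0.00068872]), 'joint_efforts': array([ 1.43709497e-05, -6.12646794e+01, -2.58168536e+01,  6.93400414e-02,
        4.82434581e-02, -7.61114802e-05]), 'position': array([0.22400595, 0.58321851, 0.18968924]), 'tcp_rot': array([[-9.33470922e-01,  3.58652748e-01, -4.94393701e-04],
       [ 3.58653062e-01,  9.33470504e-01, -8.94178919e-04],
       [ 1.40802210e-04, -1.01200583e-03, -9.99999478e-01]]), 'wrist_force': array([-0.85021873,  0.26468069,  0.01019631]), 'wrist_torque': array([-0.00677478, -0.03997597,  0.02509949]), 'opening': 1.0018005554055665}
top {'fx': 425.3755931790555, 'fy': 425.3755931790555, 'cx': 325.09212104740277, 'cy': 200.85059330393975, 'cam_to_world': array([[-9.00527942e-03,  9.90131668e-01, -1.39850581e-01,
         3.49415498e-01],
       [-9.99959397e-01, -8.87036817e-03,  1.58799016e-03,
        -9.22217425e-03],
       [ 3.31793201e-04,  1.39859203e-01,  9.90171345e-01,
         1.52272548e+00],
       [ 0.00000000e+00,  0.00000000e+00,  0.00000000e+00,
         1.00000000e+00]])}
side {'fx': 402.4327222748782, 'fy': 402.4327222748782, 'cx': 320.47497051807727, 'cy': 196.29459203381202, 'cam_to_world': array([[ 0.72159497,  0.42393573, -0.54733828, -0.06180243],
       [-0.69219155,  0.42682829, -0.58196948, -0.68047646],
       [-0.0130982 ,  0.79880918,  0.60144187,  0.75757271],
       [ 0.        ,  0.        ,  0.        ,  1.        ]])}
```

View pics/top0.png

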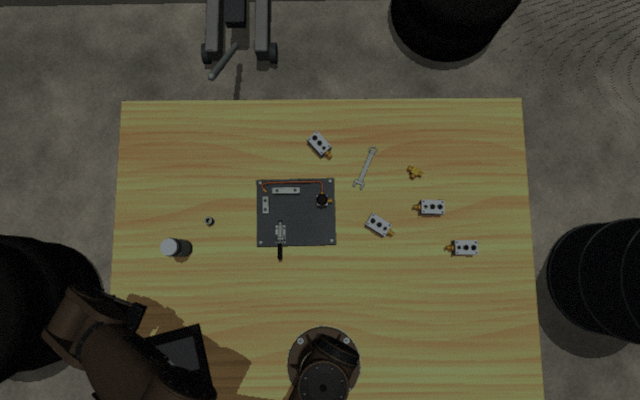

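View pics/side0.png

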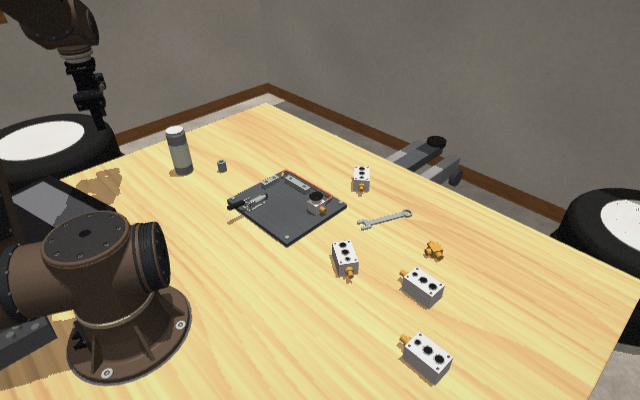

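The top view shows the fixture at about (296,212), the valve button at (321,200), and block-like things at (380,225), (432,208), (465,248) and (319,144). I'll zoom in to measure them.

```bash
cat > h.py <<'E'
import cv2,numpy as np
from station import manip
def ray(n,u,v):
    c=manip.camera_info(n);T=c["cam_to_world"]
    d=T[:3,:3]@np.array([(u-c["cx"])/c["fx"],-(v-c["cy"])/c["fy"],-1]); return T[:3,3],d
def onz(n,u,v,z):
    o,d=ray(n,u,v); return o+d*(z-o[2])/d[2]
def tri(pt,ps):
    A=np.zeros((3,3));b=np.zeros(3);R=[ray("top",*pt),ray("side",*ps)]
    for o,d in R:
        d=d/np.linalg.norm(d);P=np.eye(3)-np.outer(d,d);A+=P;b+=P@o
    x=np.linalg.solve(A,b)
    gap=[np.linalg.norm(np.cross(x-o,d/np.linalg.norm(d))) for o,d in R]
    return x,sum(gap)
def proj(n,p):
    c=manip.camera_info(n);T=c["cam_to_world"];q=T[:3,:3].T@(np.asarray(p)-T[:3,3])
    return np.array([c["cx"]+c["fx"]*q[0]/-q[2],c["cy"]-c["fy"]*q[1]/-q[2]])
def crop(src,out,x,y,w,h,s):
    im=cv2.imread(src)[y:y+h,x:x+w]; cv2.imwrite(out,cv2.resize(im,None,fx=s,fy=s,interpolation=cv2.INTER_CUBIC))
E
python3 - <<'E'
from h import *
print(np.round([onz("top",u,v,.045)[:2] for u,v in((379,225),(432,208),(465,248),(319,144))],3))
crop("pics/top0.png","pics/t1.png",245,165,160,90,5)
crop("pics/side0.png","pics/s1.png",220,160,150,125,5)
crop("pics/side0.png","pics/s1b.png",220,160,140,60,5)
E
```

```text
[[ 0.472 -0.198]
 [ 0.53  -0.386]
 [ 0.389 -0.493]
 [ 0.764  0.008]]
```

View pics/t1.png

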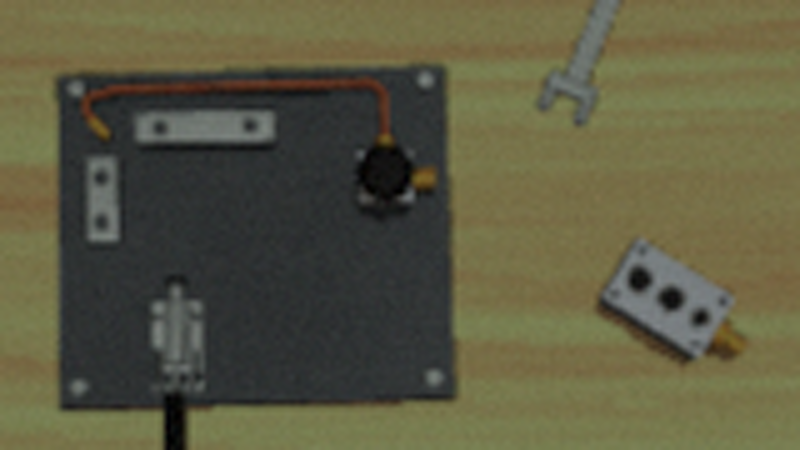

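```bash
python3 -c "
from h import *
crop('pics/side0.png','pics/s2.png',220,160,150,120,5)"
```

```text
(no output)
```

View pics/s2.png

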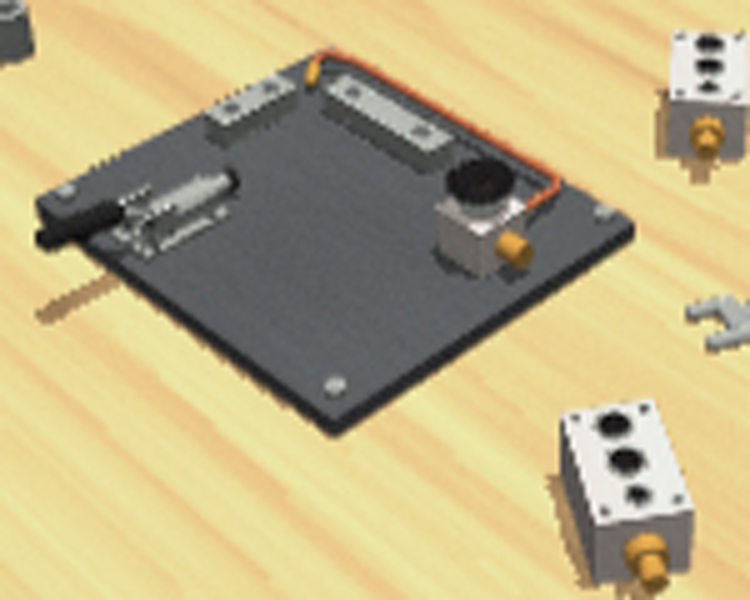

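The crops show the block's bright top at about (378,225) in the top image and (346,250) in the side image. The button is at (322,199) and (316,196). Next I'll find these by mask, in both views.

```bash
cat > m.py <<'E'
from h import *
import sys
def comps(path,mask_fn,roi,amin):
    im=cv2.imread(path);x,y,w,h=roi
    s=8; c=cv2.resize(im[y:y+h,x:x+w],None,fx=s,fy=s,interpolation=cv2.INTER_CUBIC)
    m=mask_fn(c).astype(np.uint8)
    m=cv2.morphologyEx(m,cv2.MORPH_OPEN,np.ones((5,5)))
    cs,_=cv2.findContours(m,cv2.RETR_EXTERNAL,cv2.CHAIN_APPROX_NONE)
    out=[]
    for k in cs:
        if cv2.contourArea(k)>amin*s*s:
            k=((k.reshape(-1,2)+.5)/s-.5+np.array([x,y])).astype(np.float32); out.append(k)
    return out
def grey(lo,hi=256):
    def f(c):
        hsv=cv2.cvtColor(c,cv2.COLOR_BGR2HSV); return (hsv[...,1]<60)&(hsv[...,2]>lo)&(hsv[...,2]<hi)
    return f
def dark(v): return lambda c: c.max(2)<v
E
python3 - <<'E'
from m import *
np.set_printoptions(suppress=True,precision=3)
def show(lbl,cs):
    for k in cs:
        r=cv2.minAreaRect(k); print(lbl,"area",round(cv2.contourArea(k),1),"c",np.round(r[0],2),"wh",np.round(r[1],1),"ang",round(r[2],1)); print("   box",np.round(cv2.approxPolyDP(cv2.convexHull(k),1.2,True).reshape(-1,2),1).tolist())
t="pics/top0.png";s="pics/side0.png"
show("t block",comps(t,grey(110),(360,205,45,40),40))
show("t stops",comps(t,grey(100),(258,182,50,35),20))
show("t btn",comps(t,dark(35),(312,188,22,20),20))
show("s block",comps(s,grey(190),(325,232,40,40),40))
show("s stops",comps(s,grey(140),(258,172,60,20),20))
show("s btn",comps(s,dark(45),(300,186,30,20),20))
show("t plate",comps(t,lambda c:(c.max(2)<75),(250,172,95,80),500))
show("s plate",comps(s,lambda c:(c.max(2)<110)&(c.min(2)>30),(225,165,125,85),500))
E
```

```text
t block area 275.1 c [378.72 223.99] wh [22.9 14.1] ang 31.7
   box [[370.8999938964844, 214.89999389648438], [375.79998779296875, 213.89999389648438], [389.20001220703125, 222.39999389648438], [390.3999938964844, 226.6999969482422], [385.6000061035156, 233.1999969482422], [381.79998779296875, 233.89999389648438], [367.3999938964844, 225.10000610351562], [366.8999938964844, 221.60000610351562]]
t stops area 41.7 c [265.25 206.69] wh [11.8  5.4] ang 90.0
   box [[267.1000061035156, 200.8000030517578], [267.8999938964844, 211.89999389648438], [263.1000061035156, 212.39999389648438], [262.70001220703125, 201.6999969482422]]
t stops area 112.8 c [285.56 189.81] wh [ 5.5 26.8] ang 90.0
   box [[298.8999938964844, 188.1999969482422], [298.79998779296875, 191.6999969482422], [272.20001220703125, 192.10000610351562], [272.29998779296875, 188.60000610351562], [274.70001220703125, 187.39999389648438]]
t btn area 113.2 c [321.31 200.5 ] wh [13.9 11.5] ang 90.0
   box [[319.20001220703125, 193.60000610351562], [324.20001220703125, 193.6999969482422], [327.1000061035156, 197.3000030517578], [325.
[... 1144 characters left out ...]
296875, 191.3000030517578]]
t plate area 5233.3 c [295.3  214.67] wh [72.8 79.1] ang 88.5
   box [[333.20001220703125, 178.3000030517578], [335.1000061035156, 244.3000030517578], [281.79998779296875, 251.39999389648438], [256.6000061035156, 245.89999389648438], [256.3999938964844, 180.10000610351562]]
s plate area 4404.7 c [285.6  204.66] wh [102.5  69.2] ang 34.5
   box [[226.89999389648438, 199.60000610351562], [279.8999938964844, 171.89999389648438], [285.6000061035156, 170.8000030517578], [335.8999938964844, 198.1999969482422], [346.29998779296875, 205.8000030517578], [336.70001220703125, 213.8000030517578], [286.20001220703125, 246.6999969482422], [228.1999969482422, 207.1999969482422]]
```

```bash
python3 - <<'E'
from m import *
np.set_printoptions(suppress=True,precision=4)
t="pics/top0.png";s="pics/side0.png"
# block corners: fit from min rect in top, poly in side
kt=comps(t,grey(110),(360,205,45,40),40)[0]
ks=comps(s,grey(190),(325,232,40,40),40)[0]
bt=cv2.boxPoints(cv2.minAreaRect(kt)); 
bs=cv2.approxPolyDP(cv2.convexHull(ks),1.2,True).reshape(-1,2)
def cen(p): # quad diagonals
    return p.mean(0)
def lineint(q):
    a,b,c,d=q; A=np.array([c-a,-(d-b)]).T; t_=np.linalg.solve(A,b-a); return a+t_[0]*(c-a)
ct,cs_=lineint(bt),lineint(bs); print("block centre px",ct,cs_,"tri",tri(ct,cs_))
Wt=np.array([onz("top",*p,.045) for p in bt]);Ws=np.array([onz("side",*p,.045) for p in bs])
for W in(Wt,Ws):
    print(W[:,:2].tolist(),[round(np.linalg.norm(W[i]-W[(i+1)%4]),4) for i in range(4)],"c",W.mean(0),[round(np.degrees(np.arctan2(*(W[(i+1)%4]-W[i])[[1,0]])),1) for i in range(4)])
# pair corners
for p in bs:
    w=onz("side",*p,.045); q=bt[np.argmin(np.linalg.norm(Wt-w,axis=1))]; print("corner tri",*tri(q,p))
# stops
for name,rt,rs in(("rail",(268,182,40,14),(284,172,34,20)),("stop",(258,195,14,22),(256,172,24,16))):
    a=comps(t,grey(100),rt,20);b=comps(s,grey(140),rs,20)
    print(name,len(a),len(b))
    A=lineint(cv2.boxPoints(cv2.minAreaRect(a[0])));B=lineint(cv2.boxPoints(cv2.minAreaRect(b[0])))
    print(A,B,tri(A,B),"onz34",onz("top",*A,.034),onz("side",*B,.034))
# plate
kp=comps(t,lambda c:cv2.cvtColor(c,cv2.COLOR_BGR2HSV)[...,1]<75,(250,172,92,80),2000)
for k in kp:
    print(cv2.contourArea(k),np.round(cv2.approxPolyDP(cv2.convexHull(k),2,True).reshape(-1,2),1).tolist())
E
python3 -c "
from h import *
im=cv2.imread('pics/top0.png')
print(cv2.cvtColor(im,cv2.COLOR_BGR2HSV)[230,250:265].tolist())
im=cv2.imread('pics/top0.png')
print(im[188:212,321].tolist())
print(im[199,312:332].tolist())
"
```

```text
block centre px [378.7239 223.9857] [344.6458 251.5597] tri (array([ 0.4743, -0.1971,  0.0423]), np.float64(0.0026046525807002898))
[[0.47567561103838607, -0.1507812153988877], [0.5173370673382547, -0.17753354763751242], [0.4745369433424396, -0.24439391422997575], [0.43320783260755785, -0.21748409333007632]] [np.float64(0.0495), np.float64(0.0794), np.float64(0.0493), np.float64(0.0791)] c [ 0.4752 -0.1975  0.045 ] [np.float64(-32.7), np.float64(-122.6), np.float64(146.9), np.float64(57.5)]
[[0.5136141273310724, -0.17721523417417584], [0.47057625276204246, -0.24427512495206766], [0.4303021723373159, -0.21849428045176145], [0.4717058991373803, -0.15220104869004714]] [np.float64(0.0797), np.float64(0.0478), np.float64(0.0782), np.float64(0.0488)] c [ 0.4715 -0.198   0.045 ] [np.float64(-122.7), np.float64(147.4), np.float64(58.0), np.float64(-30.8)]
corner tri [ 0.5164 -0.1767  0.0432] 0.0030093720304067576
corner tri [ 0.4736 -0.2437  0.0428] 0.0030394399818748303
corner tri [ 0.4327 -0.2173  0.0425] 0.0016187407290321448
corner tri [ 0.4751 -0.1504  0.0418] 0.0022121721807739627
rail
[... 644 characters left out ...]
], [90, 16, 47], [90, 15, 51], [80, 16, 49], [110, 15, 51], [90, 29, 52], [98, 20, 51]]
[[29, 44, 75], [28, 42, 74], [29, 41, 74], [29, 44, 77], [32, 77, 101], [29, 66, 80], [8, 24, 26], [15, 15, 16], [18, 17, 17], [18, 19, 20], [20, 19, 20], [15, 17, 15], [17, 19, 20], [22, 23, 24], [17, 18, 19], [9, 12, 14], [13, 13, 17], [33, 35, 34], [30, 32, 33], [23, 23, 21], [25, 24, 25], [38, 37, 35], [49, 51, 46], [47, 46, 45]]
[[50, 50, 46], [46, 48, 43], [48, 47, 44], [43, 42, 39], [22, 20, 19], [4, 7, 8], [6, 8, 14], [19, 19, 19], [18, 17, 20], [15, 17, 15], [18, 19, 21], [20, 22, 23], [20, 19, 19], [17, 18, 20], [10, 14, 9], [14, 31, 43], [24, 60, 82], [34, 76, 105], [32, 77, 107], [33, 71, 95]]
```

```bash
python3 - <<'E'
from m import *
np.set_printoptions(suppress=True,precision=4)
t="pics/top0.png";s="pics/side0.png"
k=comps(t,lambda c:(c.max(2)<88),(250,172,92,80),2000)
k=max(k,key=cv2.contourArea)
W=np.array([onz("top",*p,.016)[:2] for p in k])
print(len(W),W.min(0),W.max(0))
c0=np.median(W,0)
x0,x1,y0,y1=W[:,0].min(),W[:,0].max(),W[:,1].min(),W[:,1].max()
L={}
for n,sel in dict(xp=(W[:,0]>x1-.012)&(abs(W[:,1]-.11)<.1),xm=(W[:,0]<x0+.04)&(W[:,1]<.1),yp=(W[:,1]>y1-.012)&(abs(W[:,0]-.52)<.09),ym=(W[:,1]<y0+.012)&(abs(W[:,0]-.52)<.09)).items():
    v=cv2.fitLine(W[sel].astype(np.float32),cv2.DIST_HUBER,0,.001,.001).ravel()
    L[n]=v; print(n,sel.sum(),v,"ang",np.degrees(np.arctan2(v[1],v[0])))
def X(a,b):
    A=np.array([a[:2],-b[:2]]).T; r=np.linalg.solve(A,b[2:]-a[2:]); return a[2:]+r[0]*a[:2]
C=[X(L[a],L[b]) for a,b in(("xp","yp"),("xp","ym"),("xm","ym"),("xm","yp"))]
C=np.array(C,float);print(C,[np.linalg.norm(C[i]-C[(i+1)%4]) for i in range(4)],C.mean(0))
# rail/stop outlines
for nm,rt,th in(("rail",(268,182,40,14),None),("stop",(258,195,14,22),None)):
    a=comps(t,lambda c:c.min(2)>80,rt,20)[0]
    r=cv2.boxPoints(cv2.minAreaRect(a));w=np.array([onz("top",*p,.034)[:2] for p in r]);print(nm,w.tolist(),w.mean(0))
# button
a=max(comps(t,lambda c:c.max(2)<31,(313,191,16,13),20),key=cv2.contourArea)
print(cv2.minEnclosingCircle(a),cv2.boundingRect((a*10).astype(np.int32)))
b=comps(s,dark(45),(300,186,30,20),20)[0]; e=cv2.fitEllipse(b);print(e)
print(cv2.boundingRect((b*10).astype(np.int32)))
for c in((321.2,199.6),(321.2,200.0)): print(tri(c,e[0]),onz("top",*c,.074),onz("side",*e[0],.074))
E
```

```text
2381 [ 0.3839 -0.0487] [0.6479 0.2381]
xp 444 [ 0.0182 -0.9998  0.6445  0.11  ] ang -88.95951
xm 371 [ 0.0247 -0.9997  0.4042  0.0243] ang -88.58322
yp 402 [0.9999 0.0139 0.5296 0.234 ] ang 0.7956946
ym 401 [ 0.9998  0.0203  0.5106 -0.0458] ang 1.1648719
[[ 0.6422  0.2355]
 [ 0.6473 -0.043 ]
 [ 0.4059 -0.0479]
 [ 0.399   0.2321]] [np.float64(0.27855731285143975), np.float64(0.2414147880008645), np.float64(0.2801267468315959), np.float64(0.24325618393478893)] [0.5236 0.0942]
rail [[0.6117171898490399, 0.1771217848682711], [0.6108435077729055, 0.07947700047425413], [0.589267604209578, 0.07948842899861244], [0.5901400096736098, 0.1769381609053317]] [0.6005 0.1283]
stop [[0.5787934176831137, 0.21090853431283335], [0.5786032315265849, 0.1896704561408745], [0.5193917240634047, 0.1890960115138007], [0.5195811432312714, 0.2102173146903607]] [0.5491 0.2   ]
((321.2746276855469, 199.03334045410156), 5.918664932250977) (3156, 1938, 114, 97)
((315.7406921386719, 195.73797607421875), (8.377878189086914, 13.194825172424316), 83.10729217529297)
(3090, 1913, 134, 88)
(array([0.5603, 0.0015, 0.0649]), np.float64(0.0011257035509659899)) [0.5585 0.0018 0.074 ] [ 0.5526 -0.0077  0.074 ]
(array([0.5592, 0.0012, 0.0655]), np.float64(0.0022325236685901543)) [0.5571 0.0018 0.074 ] [ 0.5526 -0.0077  0.074 ]
```

Results so far:
- **Fixture:** yaw about 1.0°, centre (0.524, 0.094). This puts the nest corner at (0.587, 0.190), which agrees with the rail and stop faces I measured.
- **Button:** at (0.560, 0.000).
- **Block:** centre (0.474, -0.198), y-axis yaw 57.4°. The two views put its top at 42–43 mm, against a nominal 45 mm.

First I'll go above the button with the fingers shut.

{"method": "send_rows", "body": {
  "targets": [
    [[0,0,-0.03,0],[0,0,-0.06,0],[-0.04,-0.032,-0.06,8],[-0.08,-0.065,-0.06,16],[-0.12,-0.097,-0.06,24],[-0.16,-0.13,-0.06,32],[-0.2,-0.162,-0.06,40],[-0.24,-0.194,-0.06,48],[-0.28,-0.227,-0.06,56],[-0.32,-0.259,-0.06,64],[-0.36,-0.292,-0.06,69],[-0.4,-0.324,-0.06,69],[-0.44,-0.357,-0.06,69],[-0.48,-0.389,-0.04,69],[-0.51,-0.413,0,69],[-0.523,-0.424,0.03,69],[-0.523,-0.424,0.06,69],[-0.523,-0.424,0.07,69],[-0.523,-0.424,0.07,69],[-0.523,-0.424,0.07,69]]
  ],
  "fingers": 255
}}

```text
t: 2.1
position: [0.5607, 0.0007, 0.1216]
tcp_rot: [[-0.001, 1.0, 0.001], [1.0, 0.001, -0.0], [-0.0, 0.001, -1.0]]
wrist_force: [0.2, -0.7, 0.3]
opening: 0.004
```

```bash
python3 - <<'E'
from h import *
for n in("top","side"): cv2.imwrite(f"pics/{n}1.png",manip.camera(n)[:,:,::-1])
st=manip.read_state();print(st)
crop("pics/side1.png","pics/s3.png",220,110,150,120,5)
crop("pics/top1.png","pics/t3.png",245,165,160,90,5)
E
```

```text
{'t': 2.2, 'joint_positions': array([-1.16545423e-01,  4.79742537e-01,  1.79514614e+00,  1.33313484e-04,
        8.63888105e-01, -1.17406151e-01]), 'dq': array([-0.00054031, -0.00252505,  0.00421043, -0.00140553, -0.00547269,
       -0.00168028]), 'joint_efforts': array([-2.11803708e-01, -5.51224315e+01, -2.11962998e+01,  5.60191995e-02,
        5.42435562e-02,  3.84603103e-03]), 'position': array([0.56092344, 0.00070968, 0.12208507]), 'tcp_rot': array([[-7.73964338e-04,  9.99995756e-01,  2.80855483e-03],
       [ 9.99999674e-01,  7.74604224e-04, -2.26753903e-04],
       [-2.28928459e-04,  2.80837841e-03, -9.99996030e-01]]), 'wrist_force': array([0.13565255, 0.71388136, 0.20028125]), 'wrist_torque': array([-0.10740102,  0.06886215,  0.02575588]), 'opening': 0.0033272141673434514}
```

View pics/s3.png

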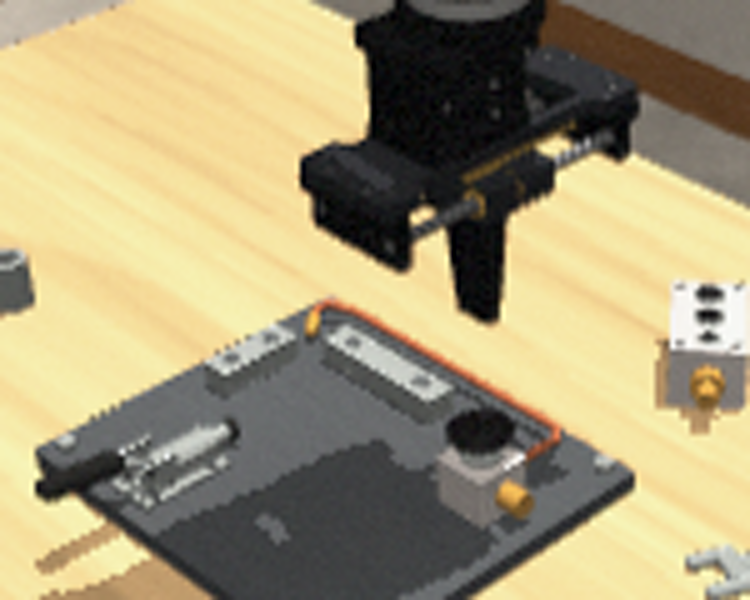

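The closed fingertip is at about (315,174) in the side image, above the button at (316,196). Next I'll descend to contact.

{"method": "send_rows", "body": {
  "targets": [
    [[0,0,0.02,0],[0,0,0.04,0],[0,0,0.046,0],[0,0,0.05,0],[0,0,0.052,0],[0,0,0.052,0]]
  ]
}}

```text
t: 2.8
position: [0.5606, 0.0002, 0.0688]
tcp_rot: [[0.0, 1.0, 0.001], [1.0, -0.0, -0.0], [-0.0, 0.001, -1.0]]
wrist_force: [0.4, 0.5, 0.5]
opening: 0.004
```

```bash
python3 -c "
from h import *
print(proj('side',[.5607,.0007,.1219]))"
```

```text
[315.44797549 179.44715318]
```

No force yet at z = 0.069, and the fingertip appears higher than it should. I'll look before pressing.

```bash
python3 - <<'E'
from h import *
cv2.imwrite(f"pics/side2.png",manip.camera("side")[:,:,::-1])
st=manip.read_state();print(st["position"],st["wrist_force"])
print(proj('side',st["position"]))
crop("pics/side2.png","pics/s4.png",265,130,90,90,6)
E
```

```text
[5.60628005e-01 1.29503495e-04 6.89104789e-02] [-0.16383609 -0.22600412 -0.81306925]
[315.94813959 194.80415543]
```

View pics/s4.png

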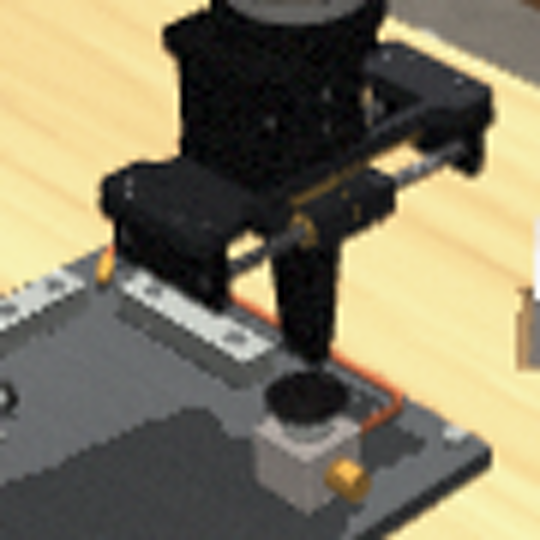

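The tip at about (317,191) is still a few pixels above the button at (316,196). I'll feel downward in small steps.

{"method": "send_rows", "body": {
  "targets": [
    [[0,0,0.002,0],[0,0,0.003,0],[0,0,0.004,0],[0,0,0.004,0]]
  ]
}}

```text
t: 3.25
position: [0.5602, 0.0001, 0.0641]
tcp_rot: [[0.0, 1.0, -0.0], [1.0, -0.0, 0.0], [0.0, -0.0, -1.0]]
wrist_force: [-0.7, 0.0, -0.1]
opening: 0.006
```

{"method": "send_rows", "body": {
  "targets": [
    [[0,0,0.001,0],[0,0,0.002,0],[0,0,0.003,0],[0,0,0.003,0]]
  ]
}}

```text
t: 3.65
position: [0.5602, 0.0001, 0.0611]
tcp_rot: [[0.0, 1.0, -0.0], [1.0, -0.0, 0.0], [0.0, -0.0, -1.0]]
wrist_force: [0.2, 0.8, 0.7]
opening: 0.006
```

```bash
python3 - <<'E'
from h import *
for n in("top","side"): cv2.imwrite(f"pics/{n}3.png",manip.camera(n)[:,:,::-1])
crop("pics/side3.png","pics/s5.png",280,165,70,50,10)
crop("pics/top3.png","pics/t5.png",265,165,100,70,7)
E
```

```text
(no output)
```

View pics/s5.png

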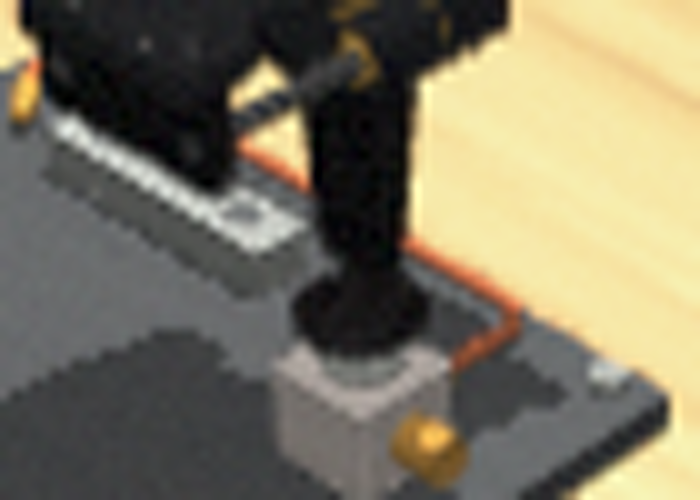

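View pics/t5.png

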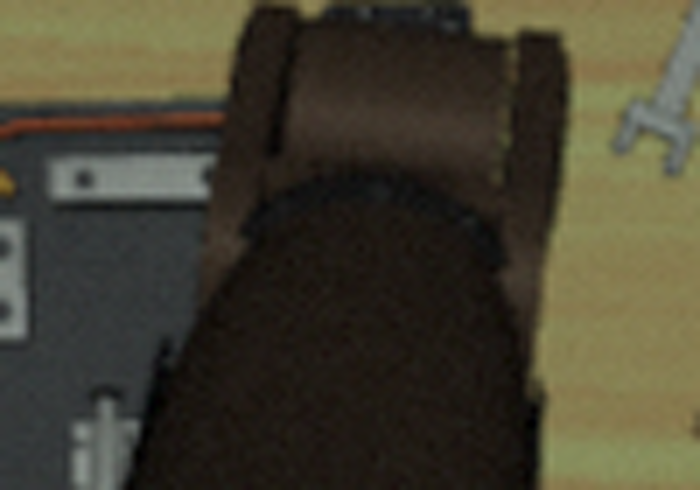

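The tip now looks nearly in contact with the head at (316,196), and the button is still up. I'll keep feeling down.

{"method": "send_rows", "body": {
  "targets": [
    [[0,0,0.001,0],[0,0,0.002,0],[0,0,0.003,0],[0,0,0.003,0]]
  ]
}}

```text
t: 4.15
position: [0.5602, 0.0001, 0.0581]
tcp_rot: [[0.0, 1.0, -0.0], [1.0, -0.0, 0.0], [0.0, -0.0, -1.0]]
wrist_force: [-0.2, -0.0, -0.3]
opening: 0.001
```

{"method": "send_rows", "body": {
  "targets": [
    [[0,0,0.001,0],[0,0,0.002,0],[0,0,0.003,0],[0,0,0.003,0]]
  ]
}}

```text
t: 4.55
position: [0.5602, 0.0001, 0.0551]
tcp_rot: [[0.0, 1.0, -0.0], [1.0, -0.0, 0.0], [0.0, -0.0, -1.0]]
wrist_force: [-0.4, 0.0, -0.6]
opening: 0.0
```

```bash
python3 - <<'E'
from h import *
for n in("side",): cv2.imwrite(f"pics/{n}4.png",manip.camera(n)[:,:,::-1])
a=cv2.imread("pics/side4.png")[165:215,280:350]
a=np.clip(a.astype(float)*1.0,0,255); a=(255*(a/255)**.45).astype(np.uint8)
cv2.imwrite("pics/s6.png",cv2.resize(a,None,fx=10,fy=10,interpolation=cv2.INTER_CUBIC))
st=manip.read_state();print(st["position"],st["wrist_force"],proj('side',st["position"]))
E
```

```text
[5.60240910e-01 9.00114458e-05 5.51413161e-02] [-0.65026868  0.27917311 -0.78516201] [315.95469301 198.69640208]
```

View pics/s6.png

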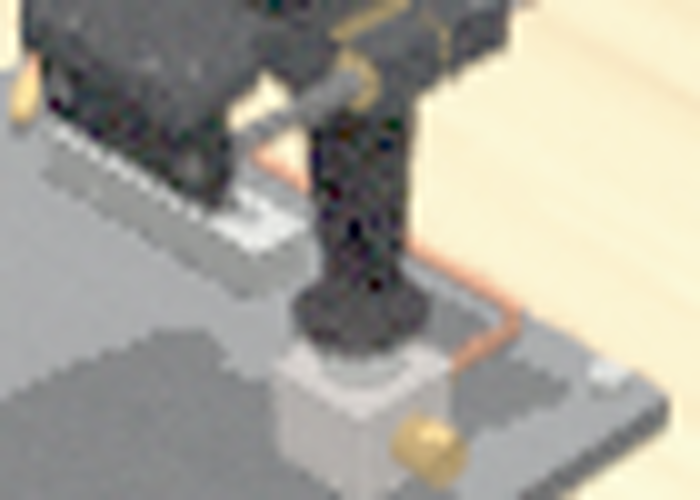

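The latest image looks the same as the previous one, although the reported z fell by 6 mm. Either the camera or the state may be stale, so I'll check which.

```bash
python3 - <<'E'
from h import *
print(manip.read_state())
im=[cv2.imread(f"pics/side{i}.png").astype(int) for i in(0,1,2,3,4)]
for i in range(4): 
    d=abs(im[i]-im[i+1]); print(i,d.mean(),d.max(),(d.max(2)>40).sum(), d[:100,500:].mean())
print([m for m in dir(manip) if m[0]!='_'])
E
```

```text
{'t': 4.6, 'joint_positions': array([-1.17775057e-01,  5.74071682e-01,  1.85010373e+00,  9.93716059e-05,
        7.17578314e-01, -1.17585240e-01]), 'dq': array([-0.0007556 , -0.00055194,  0.00040398,  0.00040968, -0.00146552,
        0.00050116]), 'joint_efforts': array([-1.52265784e-03, -5.84747815e+01, -1.77492034e+01,  5.09768492e-02,
        3.16389080e-02, -2.17015713e-05]), 'position': array([5.60240910e-01, 9.00114458e-05, 5.51413161e-02]), 'tcp_rot': array([[ 2.64695580e-04,  9.99999953e-01, -1.52280606e-04],
       [ 9.99999961e-01, -2.64682818e-04,  8.38170657e-05],
       [ 8.37767557e-05, -1.52302786e-04, -9.99999985e-01]]), 'wrist_force': array([-0.65026868,  0.27917311, -0.78516201]), 'wrist_torque': array([-0.158547  ,  0.05408805, -0.02780211]), 'opening': 0.005688403848449062}
0 23.702635416666666 237 39143 11.194571428571429
1 6.447625 247 12006 1.6918333333333333
2 2.615908854166667 245 2410 1.643357142857143
3 2.4293997395833333 232 1906 1.6541190476190477
['IKError', 'camera', 'camera_info', 'close_job', 'read_state']
```

```bash
python3 - <<'E'
from h import *
im=[cv2.imread(f"pics/side{i}.png",0).astype(np.float32) for i in(0,1,2,3,4)]
# template-match gripper patch between frames
def shift(a,b,x,y,w,h):
    up=lambda z:cv2.resize(z,None,fx=4,fy=4,interpolation=cv2.INTER_CUBIC)
    t=up(im[a][y:y+h,x:x+w]); s=up(im[b][y-20:y+h+30,x-15:x+w+15])
    r=cv2.matchTemplate(s,t,cv2.TM_CCOEFF_NORMED);_,v,_,p=cv2.minMaxLoc(r); return (p[0]/4-15,p[1]/4-20,round(v,3))
print("1-2",shift(1,2,285,115,80,45)); print("2-3",shift(2,3,285,130,80,45)); print("3-4",shift(3,4,285,140,80,45))
z=lambda h:proj('side',[.5602,0,h])
for h in(.122,.0689,.0611,.0551): print(h,z(h))
d=np.abs(im[3]-im[4])>40; ys,xs=np.nonzero(d); print(np.percentile(xs,[0,10,50,90,100]),np.percentile(ys,[0,10,50,90,100]))
E
```

```text
1-2 (0.75, 17.75, 0.849)
2-3 (0.0, 2.5, 0.965)
3-4 (0.0, 1.5, 0.967)
0.122 [315.48868494 179.59098484]
0.0689 [315.87032933 194.8894816 ]
0.0611 [315.9246128  197.06547476]
0.0551 [315.96607028 198.72732842]
[ 37.  72. 197. 331. 347.] [  0.   26.  121.  186.6 285. ]
```

The camera confirms the arm is moving: body shifts of 2.5 px and 1.5 px agree with the reported steps. The tip consistently appears about 4 px higher than projected, so I'll continue the slow descent.

{"method": "send_rows", "body": {
  "targets": [
    [[0,0,0.001,0],[0,0,0.002,0],[0,0,0.002,0]]
  ]
}}

```text
t: 4.9
position: [0.5602, 0.0001, 0.0531]
tcp_rot: [[0.0, 1.0, -0.0], [1.0, -0.0, 0.0], [0.0, -0.0, -1.0]]
wrist_force: [-0.0, -0.3, 0.1]
opening: 0.005
```

{"method": "send_rows", "body": {
  "targets": [
    [[0,0,0.001,0],[0,0,0.002,0],[0,0,0.002,0]]
  ]
}}

```text
t: 5.2
position: [0.5602, 0.0001, 0.0511]
tcp_rot: [[0.0, 1.0, -0.0], [1.0, -0.0, 0.0], [0.0, -0.0, -1.0]]
wrist_force: [-0.5, 0.3, -0.9]
opening: 0.003
```

```bash
python3 - <<'E'
from h import *
for n in("side","top"): cv2.imwrite(f"pics/{n}5.png",manip.camera(n)[:,:,::-1])
a=cv2.imread("pics/side5.png")[165:215,280:350]
a=(255*(a/255)**.45).astype(np.uint8)
cv2.imwrite("pics/s7.png",cv2.resize(a,None,fx=10,fy=10,interpolation=cv2.INTER_CUBIC))
st=manip.read_state();print(st["position"],st["wrist_force"],proj('side',st["position"]))
E
```

```text
[5.60262681e-01 1.05131604e-04 5.11875157e-02] [0.81991735 0.08076814 0.74196756] [315.98379058 199.78038304]
```

View pics/s7.png

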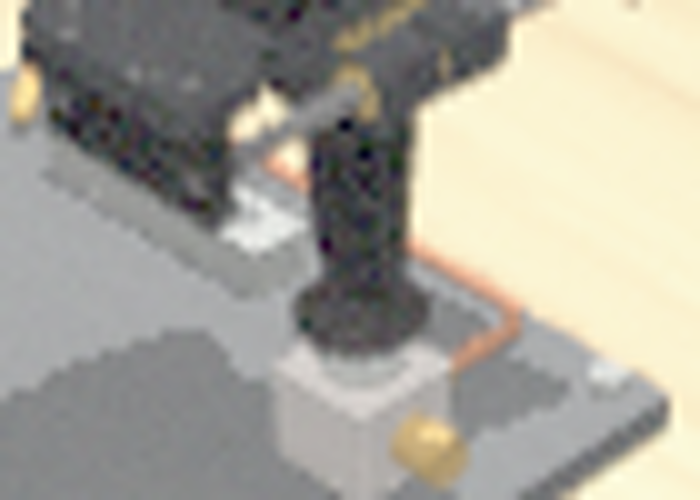

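View pics/side5.png

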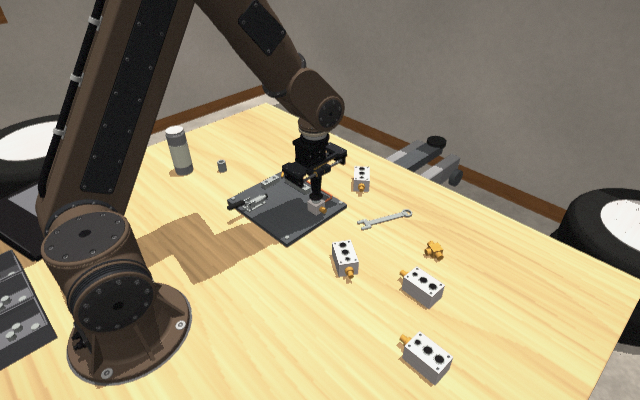

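```bash
python3 - <<'E'
from h import *
np.set_printoptions(suppress=True,precision=2)
for dx in(-.09,.09):
  for dy in(-.0375,.0375):
    p=np.array([.5609+dx,.0007+dy,.122+.078]);print(dx,dy,proj("side",p),(proj("side",p)-[220,110])*5, "closed finger tip corners")
for dx in(-.012,.012):
  for dy in(-.01,.01):
    p=np.array([.5609+dx,.0007+dy,.122]);print(dx,dy,(proj("side",p)-[220,110])*5)
print(proj("side",[0,0,0]),proj("top",[0,0,0]))
E
```

```text
-0.09 -0.0375 [298.84 174.12] [394.19 320.62] closed finger tip corners
-0.09 0.0375 [279.75 162.72] [298.76 263.62] closed finger tip corners
0.09 -0.0375 [348.29 148.19] [641.46 190.96] closed finger tip corners
0.09 0.0375 [328.96 138.76] [544.82 143.82] closed finger tip corners
-0.012 -0.01 [474.06 363.  ]
-0.012 0.01 [449.46 348.36]
0.012 -0.01 [505.5  345.53]
0.012 0.01 [480.86 331.24]
[131.18 327.42] [323.17 363.85]
```

View pics/top5.png

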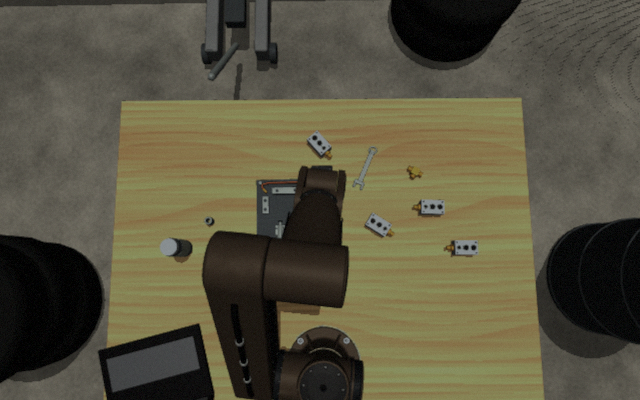

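The gripper body and tip both appear about 8 px (roughly 25–30 mm) higher than the reported pose, with no sideways offset. So the reported z seems too low, and contact should come at a reported z of about 0.047. I'll keep feeling down.

{"method": "send_rows", "body": {
  "targets": [
    [[0,0,0.001,0],[0,0,0.002,0],[0,0,0.002,0]]
  ]
}}

```text
t: 5.6
position: [0.5604, 0.0001, 0.0493]
tcp_rot: [[0.0, 1.0, 0.0], [1.0, -0.0, 0.0], [0.0, 0.0, -1.0]]
wrist_force: [-0.6, 0.4, 3.9]
opening: 0.008
```

{"method": "send_rows", "body": {
  "targets": [
    [[0,0,0.001,0],[0,0,0.002,0],[0,0,0.002,0]]
  ]
}}

```text
t: 5.9
position: [0.5604, 0.0001, 0.0472]
tcp_rot: [[0.0, 1.0, 0.0], [1.0, -0.0, 0.0], [0.0, 0.0, -1.0]]
wrist_force: [-1.2, 0.8, 4.1]
opening: 0.004
```

```bash
python3 - <<'E'
from h import *
crop("pics/side0.png","pics/s8.png",40,20,100,120,5)
print(proj("side",[.224,.5832,.1897]))
R=np.array([[-.9335,.3587],[.3587,.9335]])
for a in(-.0375,.0375):
  for b in(-.09,.09):
    q=np.array([.224,.5832])+R[:,0]*a+R[:,1]*b
    print(a,b,(proj("side",[*q,.1897+.078])-[40,20])*5)
for b in(-.0595,-.0475,.0475,.0595):
  for a in(-.01,.01):
    q=np.array([.224,.5832])+R[:,0]*a+R[:,1]*b
    print("tip",b,(proj("side",[*q,.1897])-[40,20])*5)
E
```

```text
[104.79217986 128.78294154]
-0.0375 -0.09 [348.26651564 474.55244675]
-0.0375 0.09 [348.30304008 359.70030886]
0.0375 -0.09 [201.21778863 499.26409051]
0.0375 0.09 [217.02050794 379.6662324 ]
tip -0.0595 [341.34088788 583.49187662]
tip -0.0595 [304.66349    590.20458535]
tip -0.0475 [341.39461779 574.62807248]
tip -0.0475 [304.98983717 581.24611648]
tip 0.0475 [341.7935064  508.82355978]
tip 0.0475 [307.41185706 514.75989656]
tip 0.0595 [341.8407782 501.0251469]
tip 0.0595 [307.69879802 506.88315703]
```

View pics/s8.png

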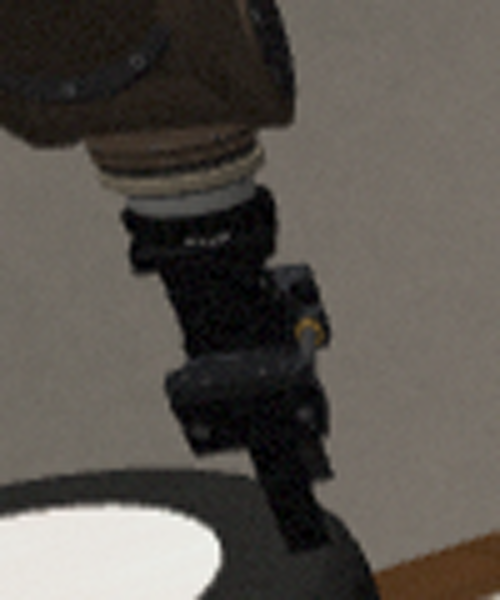

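Contact came at reported z ≈ 0.050, so true height ≈ reported + 0.024 m, which agrees with the images. Next I'll press to the stop.

{"method": "send_rows", "body": {
  "targets": [
    [[0,0,0.002,0],[0,0,0.004,0],[0,0,0.005,0],[0,0,0.005,0]]
  ]
}}

```text
t: 6.3
position: [0.5604, 0.0001, 0.0424]
tcp_rot: [[0.0, 1.0, 0.0], [1.0, -0.0, 0.0], [0.0, 0.0, -1.0]]
wrist_force: [-1.3, -0.3, 6.9]
opening: 0.003
```

{"method": "send_rows", "body": {
  "targets": [
    [[0,0,0.001,0],[0,0,0.0015,0],[0,0,0.0015,0],[0,0,0.0015,0],[0,0,0.0015,0]]
  ]
}}

```text
t: 6.8
position: [0.5605, 0.0001, 0.0416]
tcp_rot: [[0.0, 1.0, 0.001], [1.0, -0.0, -0.0], [-0.0, 0.001, -1.0]]
wrist_force: [-3.4, 0.1, 14.2]
opening: 0.005
```

It is at the stop: 14 N, 8 mm below contact. I'll hold briefly, lift, then go over the block with the fingers opening.

{"method": "send_rows", "body": {
  "targets": [
    [[0,0,0,0],[0,0,0,0],[0,0,0,0],[0,0,-0.01,0],[0,0,-0.04,0],[0,0,-0.08,0],[-0.04,-0.018,-0.1,7],[-0.08,-0.035,-0.1,14],[-0.12,-0.053,-0.1,21],[-0.16,-0.07,-0.1,28],[-0.198,-0.0865,-0.1,32.6],[-0.198,-0.0865,-0.1,32.6],[-0.198,-0.0865,-0.1,32.6],[-0.198,-0.0865,-0.1,32.6]]
  ]
}}

```text
t: 8.2
position: [0.4739, -0.1971, 0.1406]
tcp_rot: [[0.538, 0.843, -0.0], [0.843, -0.538, 0.0], [0.0, -0.0, -1.0]]
wrist_force: [-0.7, 1.0, -0.2]
opening: 0.006
```

{"method": "send_rows", "body": {
  "targets": [
    [[0,0,0,0],[0,0,0,0],[0,0,0,0],[0,0,0,0],[0,0,0,0]]
  ],
  "fingers": 0
}}

```text
t: 8.7
position: [0.4738, -0.1977, 0.1407]
tcp_rot: [[0.539, 0.842, 0.0], [0.842, -0.539, 0.0], [0.0, -0.0, -1.0]]
wrist_force: [0.3, -0.5, -0.2]
opening: 0.369
```

```bash
python3 - <<'E'
from h import *
for n in("side","top"): cv2.imwrite(f"pics/{n}6.png",manip.camera(n)[:,:,::-1])
st=manip.read_state();print(st["t"],st["position"],st["wrist_force"],st["opening"])
crop("pics/side6.png","pics/s9.png",280,140,130,140,5)
R=st["tcp_rot"]; print(R)
for b in(-.0595,-.0475,.0475,.0595):
    q=st["position"]+R[:,1]*b; q[2]+=.0244
    print("tip",b,(proj("side",q)-[280,140])*5,(proj("top",q)-[340,180])*5)
E
```

```text
8.8 [ 0.47376181 -0.19782579  0.14069908] [-0.50954153 -0.08916747 -0.76909732] 0.45303125841103614
[[ 5.38882793e-01  8.42380753e-01  3.97085842e-05]
 [ 8.42380749e-01 -5.38882795e-01  8.74234803e-05]
 [ 9.50421300e-05 -1.36612624e-05 -9.99999995e-01]]
tip -0.0595 [206.24473892 385.79794668] [169.42384374 284.76798947]
tip -0.0475 [231.88721618 382.27448298] [179.16483897 268.79365224]
tip 0.0475 [431.47306247 354.84992971] [255.56501846 143.50437712]
tip 0.0595 [456.26033789 351.44397699] [265.12605421 127.8251569 ]
```

View pics/s9.png

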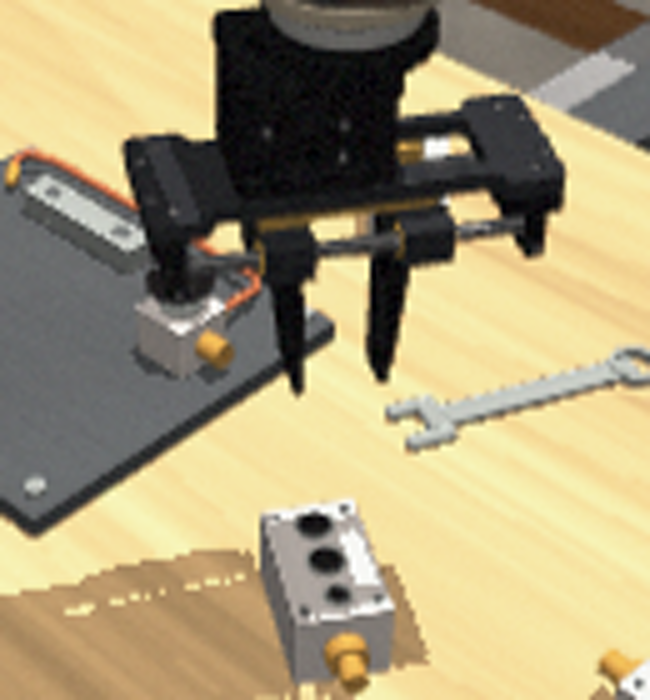

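View pics/top6.png

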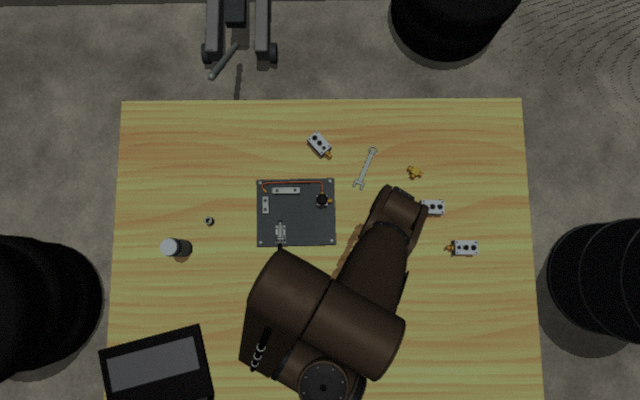

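The tips straddle the block: they are centred at about (348,217) in the side image, and the block is at (346,250). The +0.024 m height offset holds here too. Next I'll finish opening and descend.

{"method": "send_rows", "body": {
  "targets": [
    [[0,0,0.005,0],[0,0,0.01,0],[0,0,0.015,0],[0,0,0.02,0],[0,0,0.03,0],[0,0,0.04,0],[0,0,0.05,0],[0,0,0.06,0],[0,0,0.07,0],[0,0,0.08,0],[0,0,0.08,0]]
  ]
}}

```text
t: 9.9
position: [0.4732, -0.1976, 0.0593]
tcp_rot: [[0.539, 0.842, -0.002], [0.842, -0.539, 0.001], [0.0, -0.002, -1.0]]
wrist_force: [-0.3, 0.4, 0.0]
opening: 1.002
```

```bash
python3 - <<'E'
from h import *
for n in("side",): cv2.imwrite(f"pics/{n}7.png",manip.camera(n)[:,:,::-1])
st=manip.read_state();print(st["t"],st["position"],st["wrist_force"],st["opening"])
crop("pics/side7.png","pics/s10.png",290,180,120,100,6)
E
```

```text
9.95 [ 0.47349764 -0.19775035  0.06005721] [ 0.23494039 -0.37529219  0.27673484] 1.0013165152351913
```

View pics/s10.png

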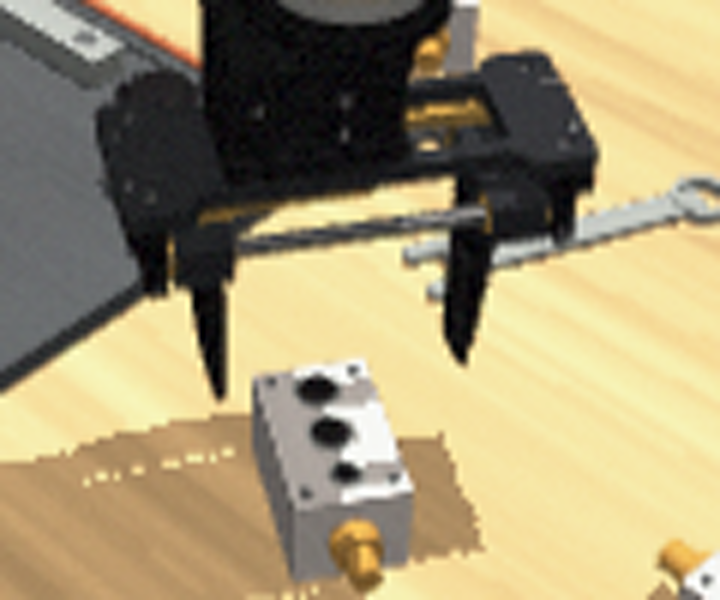

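The open fingers straddle the block centrally. I'll go down to a true height of about 24 mm.

{"method": "send_rows", "body": {
  "targets": [
    [[0,0,0.02,0],[0,0,0.035,0],[0,0,0.045,0],[0,0,0.052,0],[0,0,0.057,0],[0,0,0.06,0],[0,0,0.06,0]]
  ]
}}

```text
t: 10.65
position: [0.4737, -0.1979, 0.0007]
tcp_rot: [[0.539, 0.842, -0.0], [0.842, -0.539, 0.0], [0.0, -0.0, -1.0]]
wrist_force: [-0.2, -0.2, 0.4]
opening: 0.997
```

{"method": "send_rows", "body": {
  "targets": [
    [[0,0,0,0],[0,0,0,0],[0,0,0,0],[0,0,0,0],[0,0,0,0],[0,0,0,0],[0,0,0,0],[0,0,0,0],[0,0,0,0],[0,0,0,0]]
  ],
  "fingers": 255
}}

```text
t: 11.65
position: [0.4736, -0.1978, 0.0007]
tcp_rot: [[0.539, 0.842, -0.0], [0.842, -0.539, 0.0], [0.0, -0.0, -1.0]]
wrist_force: [-1.8, 0.5, 1.6]
opening: 0.525
```

```bash
python3 - <<'E'
from h import *
for n in("side",): cv2.imwrite(f"pics/{n}8.png",manip.camera(n)[:,:,::-1])
st=manip.read_state();print(st["t"],st["position"],st["tcp_rot"],st["wrist_force"],st["opening"])
crop("pics/side8.png","pics/s11.png",290,180,120,100,6)
E
```

```text
11.7 [ 0.47358818 -0.19776822  0.00070036] [[ 5.38994231e-01  8.42309414e-01 -2.65798573e-04]
 [ 8.42309452e-01 -5.38994172e-01  2.64818815e-04]
 [ 7.97954987e-05 -3.66620464e-04 -9.99999930e-01]] [-1.76047248  0.16518063  1.71464281] 0.5233211327404411
```

View pics/s11.png

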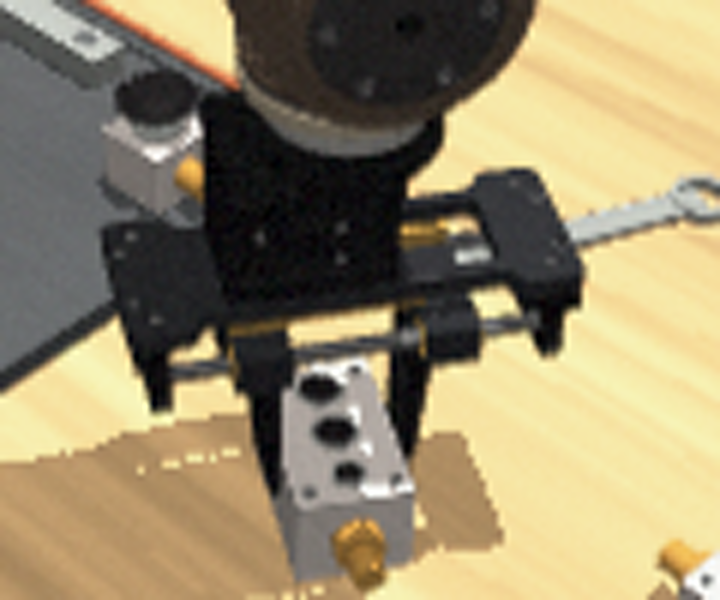

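It is gripped: opening 0.525 × 95 ≈ 50 mm, and the image shows fingers on both long sides with the union at (350,271). I'll lift clear of the valve, turn by -33.6°, and carry it to about 10 mm short of the seat on both axes.

{"method": "send_rows", "body": {
  "targets": [
    [[0,0,-0.01,0],[0,0,-0.03,0],[0,0,-0.06,0],[0,0,-0.09,0],[0,0,-0.11,0],[0.03,-0.011,-0.11,-4],[0.06,-0.021,-0.11,-8],[0.09,-0.032,-0.11,-12],[0.12,-0.042,-0.11,-16],[0.16,-0.056,-0.11,-20],[0.2,-0.07,-0.11,-24],[0.24,-0.084,-0.11,-28],[0.28,-0.099,-0.11,-32],[0.31,-0.109,-0.11,-33.6],[0.327,-0.115,-0.11,-33.6],[0.327,-0.115,-0.11,-33.6],[0.327,-0.115,-0.11,-33.6]]
  ]
}}

```text
t: 13.4
position: [0.5527, 0.1396, 0.1108]
tcp_rot: [[-0.018, 1.0, -0.0], [1.0, 0.018, -0.0], [-0.0, -0.0, -1.0]]
wrist_force: [1.1, -0.4, -4.9]
opening: 0.524
```

```bash
python3 - <<'E'
from h import *
for n in("side","top"): cv2.imwrite(f"pics/{n}9.png",manip.camera(n)[:,:,::-1])
st=manip.read_state();print(st["t"],st["position"],st["tcp_rot"],st["wrist_force"],st["opening"])
crop("pics/side9.png","pics/s12.png",210,80,160,120,5)
E
```

```text
13.5 [0.55285138 0.13877814 0.11082063] [[-1.64698852e-02  9.99864299e-01 -3.55413675e-04]
 [ 9.99864359e-01  1.64698551e-02 -8.73175175e-05]
 [-8.14520567e-05 -3.56803575e-04 -9.99999933e-01]] [-0.22400029 -0.22007081 -5.08340677] 0.5277395563774384
```

View pics/s12.png

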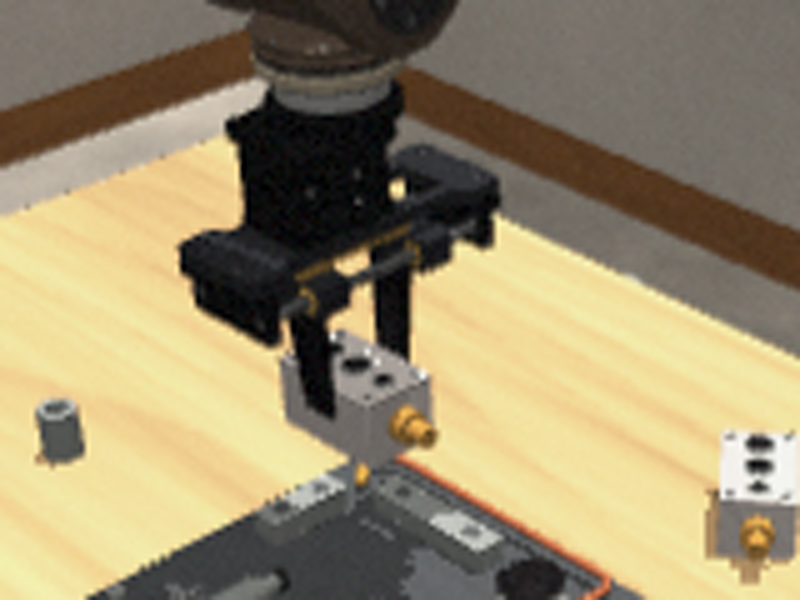

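```bash
python3 - <<'E'
from h import *
a=cv2.imread("pics/side9.png")[135:180,255:310]; a=(255*(a/255)**.6).astype(np.uint8)
cv2.imwrite("pics/s13.png",cv2.resize(a,None,fx=13,fy=13,interpolation=cv2.INTER_CUBIC))
st=manip.read_state();p=st["position"]
# predicted px for block (underside = tip real z - .0244+.. ) in crop coords, underside z u
for off in(.0244,):
  u=p[2]+off-.0251
  R=st["tcp_rot"];ex=R[:,1];ey=R[:,0]
  for nm,x,y,z in(("BL bot",-25,40,0),("BL top",-25,40,45),("front bot",-25,-40,0),("front top",-25,-40,45),("R bot",25,-40,0),("R top",25,-40,45)):
    q=np.array([p[0],p[1],u])+ex*x/1e3+ey*y/1e3+[0,0,z/1e3]; print(nm,(proj("side",q)-[255,135]+.5)*13-.5)
E
```

```text
BL bot [162.06559133 374.97530677]
BL top [143.58014103 206.43829491]
front bot [387.47759857 508.84134609]
front top [373.6057278  336.70228643]
R bot [554.05652218 421.33068577]
R top [544.38061149 251.27138707]
```

View pics/s13.png

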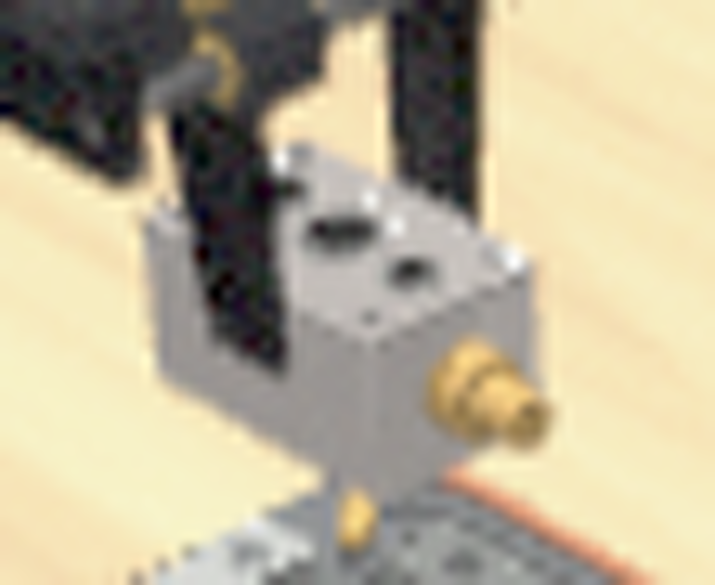

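Predicted and seen block corners agree within about 1 px: front top at (283,161), front bottom at (284,174). The tips are about 25 mm above the underside, so they clear the 18 mm rail. I'll lower it.

{"method": "send_rows", "body": {
  "targets": [
    [[0,0,0.02,0],[0,0,0.045,0],[0,0,0.065,0],[0,0,0.078,0],[0,0,0.085,0],[0,0,0.089,0],[0,0,0.091,0],[0,0,0.091,0]]
  ]
}}

```text
t: 14.3
position: [0.5534, 0.1395, 0.0201]
tcp_rot: [[-0.017, 1.0, 0.001], [1.0, 0.017, 0.0], [0.0, 0.001, -1.0]]
wrist_force: [0.4, -0.2, -4.3]
opening: 0.528
```

{"method": "send_rows", "body": {
  "targets": [
    [[0,0,0.0005,0],[0,0,0.001,0],[0,0,0.0015,0],[0,0,0.0015,0]]
  ]
}}

```text
t: 14.7
position: [0.5532, 0.1396, 0.0183]
tcp_rot: [[-0.017, 1.0, 0.0], [1.0, 0.017, 0.0], [0.0, 0.0, -1.0]]
wrist_force: [0.6, 0.5, -5.6]
opening: 0.521
```

{"method": "send_rows", "body": {
  "targets": [
    [[0,0,0.0005,0],[0,0,0.001,0],[0,0,0.0015,0],[0,0,0.0015,0]]
  ]
}}

```text
t: 15.1
position: [0.5531, 0.1396, 0.0167]
tcp_rot: [[-0.017, 1.0, 0.0], [1.0, 0.017, 0.0], [0.0, 0.0, -1.0]]
wrist_force: [-0.5, -0.6, -3.4]
opening: 0.526
```

{"method": "send_rows", "body": {
  "targets": [
    [[0,0,0.0003,0],[0,0,0.0006,0],[0,0,0.0006,0]]
  ]
}}

```text
t: 15.4
position: [0.5532, 0.1395, 0.0167]
tcp_rot: [[-0.017, 1.0, 0.0], [1.0, 0.017, 0.0], [0.0, 0.0, -1.0]]
wrist_force: [-2.5, -1.0, 4.7]
opening: 0.524
```

The block touched the plate at exactly the predicted height. I'll ease up slightly and slide towards the rail (+ty), then the stop (+tx).

{"method": "send_rows", "body": {
  "targets": [
    [[0,0,-0.0003,0],[0.002,0.002,-0.0003,0],[0.004,0.004,-0.0003,0],[0.006,0.006,-0.0003,0],[0.007,0.007,-0.0003,0],[0.007,0.007,-0.0003,0]]
  ]
}}

```text
t: 16.0
position: [0.5606, 0.147, 0.0167]
tcp_rot: [[-0.017, 1.0, 0.001], [1.0, 0.017, 0.0], [0.0, 0.001, -1.0]]
wrist_force: [-0.7, -0.7, 5.7]
opening: 0.521
```

{"method": "send_rows", "body": {
  "targets": [
    [[0,0.001,0,0],[0,0.002,0,0],[0,0.002,0,0]]
  ]
}}

```text
t: 16.3
position: [0.5622, 0.147, 0.0167]
tcp_rot: [[-0.017, 1.0, 0.0], [1.0, 0.017, 0.0], [0.0, 0.0, -1.0]]
wrist_force: [-2.7, 1.3, 5.4]
opening: 0.524
```

{"method": "send_rows", "body": {
  "targets": [
    [[0,0.0005,0,0],[0,0.001,0,0],[0,0.001,0,0]]
  ]
}}

```text
t: 16.6
position: [0.5622, 0.147, 0.0167]
tcp_rot: [[-0.017, 1.0, -0.002], [1.0, 0.017, -0.0], [0.0, -0.002, -1.0]]
wrist_force: [-7.4, 0.2, 9.0]
opening: 0.521
```

{"method": "send_rows", "body": {
  "targets": [
    [[0,0.0005,0,0],[0,0.001,0,0],[0,0.001,0,0]]
  ]
}}

```text
t: 16.9
position: [0.5622, 0.147, 0.0168]
tcp_rot: [[-0.018, 1.0, -0.004], [1.0, 0.018, -0.0], [-0.0, -0.004, -1.0]]
wrist_force: [-11.3, -0.1, 12.8]
opening: 0.525
```

Rail contact is at x = 0.5622 (predicted 0.5626), with 11 N on it. Now towards the end stop.

{"method": "send_rows", "body": {
  "targets": [
    [[0.001,0,-0.0004,0],[0.002,0,-0.0004,0],[0.002,0,-0.0004,0]]
  ]
}}

```text
t: 17.2
position: [0.5621, 0.1485, 0.0168]
tcp_rot: [[-0.018, 1.0, -0.004], [1.0, 0.018, -0.001], [-0.001, -0.004, -1.0]]
wrist_force: [-10.9, -5.4, 8.6]
opening: 0.526
```

{"method": "send_rows", "body": {
  "targets": [
    [[0.0005,0,0,0],[0.001,0,0,0],[0.001,0,0,0]]
  ]
}}

```text
t: 17.5
position: [0.5621, 0.1493, 0.0168]
tcp_rot: [[-0.017, 1.0, -0.004], [1.0, 0.017, -0.001], [-0.001, -0.004, -1.0]]
wrist_force: [-9.4, -6.0, 10.0]
opening: 0.524
```

{"method": "send_rows", "body": {
  "targets": [
    [[0.0005,0,0,0],[0.001,0,0,0],[0.001,0,0,0]]
  ]
}}

```text
t: 17.8
position: [0.5621, 0.1493, 0.0168]
tcp_rot: [[-0.018, 1.0, -0.004], [1.0, 0.018, -0.002], [-0.002, -0.004, -1.0]]
wrist_force: [-9.8, -13.6, 10.2]
opening: 0.525
```

Stop contact is at y ≈ 0.1493 (predicted 0.150). I'll press a little more and check visually.

{"method": "send_rows", "body": {
  "targets": [
    [[0.0005,0.0004,-0.0003,0],[0.0008,0.0007,-0.0005,0],[0.0008,0.0007,-0.0005,0],[0.0008,0.0007,-0.0005,0],[0.0008,0.0007,-0.0005,0]]
  ]
}}

```text
t: 18.3
position: [0.5621, 0.1494, 0.0169]
tcp_rot: [[-0.018, 1.0, -0.006], [1.0, 0.018, -0.003], [-0.003, -0.006, -1.0]]
wrist_force: [-11.3, -17.8, 8.0]
opening: 0.526
```

```bash
python3 - <<'E'
from h import *
for n in("side","top"): cv2.imwrite(f"pics/{n}10.png",manip.camera(n)[:,:,::-1])
st=manip.read_state();print(st["t"],st["position"],st["tcp_rot"],st["wrist_force"],st["wrist_torque"],st["opening"])
a=cv2.imread("pics/side10.png")[140:215,230:340]; a=(255*(a/255)**.6).astype(np.uint8)
cv2.imwrite("pics/s14.png",cv2.resize(a,None,fx=7,fy=7,interpolation=cv2.INTER_CUBIC))
E
```

```text
18.4 [0.56210266 0.14943555 0.01688835] [[-0.01790029  0.99982078 -0.00616327]
 [ 0.99983554  0.01788193 -0.00302048]
 [-0.00290972 -0.00621632 -0.99997645]] [-12.36842034 -18.19722197   8.57573584] [-3.30516529  1.94737257  0.0393343 ] 0.5267825318685897
```

View pics/s14.png

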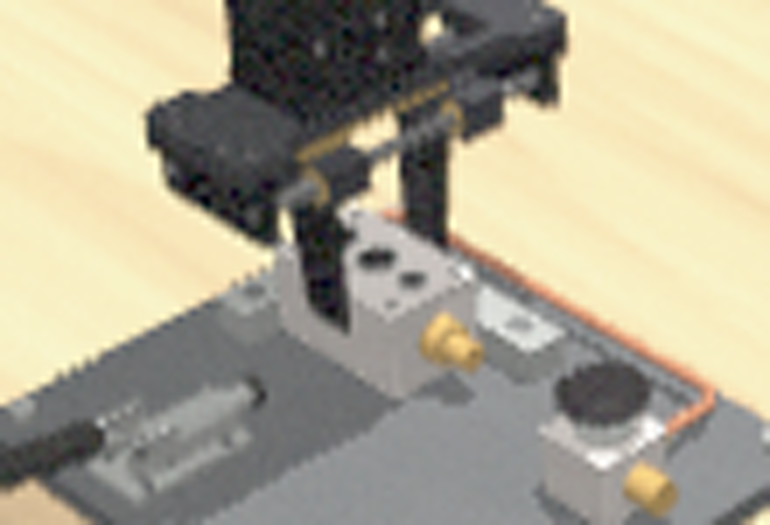

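View pics/top10.png

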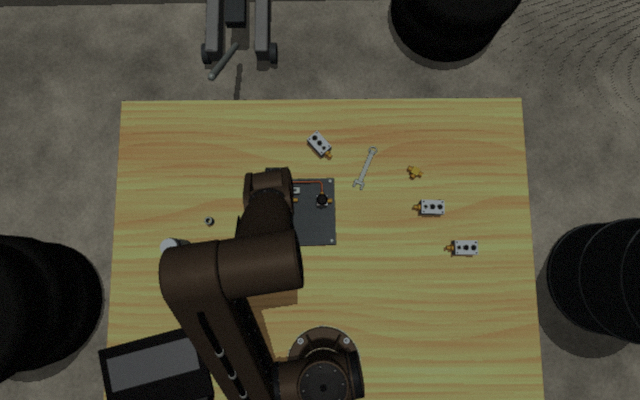

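The block sits in the corner: front bottom edge at about (287,195), union pointing away from the stop. The button is up at (316,196). I'll hold briefly to confirm it is steady, then hand in.

{"method": "send_rows", "body": {
  "targets": [
    [[0,0,0,0],[0,0,0,0],[0,0,0,0],[0,0,0,0],[0,0,0,0],[0,0,0,0]]
  ]
}}

```text
t: 19.0
position: [0.5621, 0.1494, 0.0169]
tcp_rot: [[-0.018, 1.0, -0.006], [1.0, 0.018, -0.003], [-0.003, -0.006, -1.0]]
wrist_force: [-11.6, -19.0, 8.0]
opening: 0.525
```

```bash
python3 - <<'E'
from h import *
import cv2
a=cv2.imread("pics/side0.png",0).astype(int)
cv2.imwrite("pics/side11.png",manip.camera("side")[:,:,::-1]); b=cv2.imread("pics/side11.png",0).astype(int)
for n,(x,y,w,h) in dict(can=(162,122,32,56),socket=(214,157,16,18),wrench=(355,205,60,28),tee=(422,238,24,26),button=(305,188,22,16)).items():
    print(n,abs(a-b)[y:y+h,x:x+w].mean())
st=manip.read_state();print(st["t"],st["position"],st["wrist_force"],abs(st["dq"]).max())
E
```

```text
can 11.017857142857142
socket 12.114583333333334
wrench 13.23154761904762
tee 12.413461538461538
button 8.329545454545455
19.05 [0.5620918  0.14943247 0.01687738] [-11.02888392 -18.63070947   7.77136682] 0.001104218463135329
```

The forces are steady. The image differences are a uniform brightness change, nowhere near object-shaped, so I'm handing in.

```bash
python3 -c "
from station import manip
print(manip.close_job())"
```

```text
the job is handed in; nothing more can be done
None
```

I handed the job in at about 19 s, with the gripper still pressing the block against the rail and the end stop. No verdict is reported.

- **Air valve:** I pressed the palm button 8 mm from first contact to its stop (14 N) for over 0.3 s with the nest still empty, then let it come up. The last view shows it up.
- **Block:** I took the one nearest the base (about 0.51 m away) and set it on the plate, union away from the stop. It met the rail at x = 0.562 and the stop at y = 0.149, both within 1 mm of my camera estimate.
- **Holding force:** The wrist force was steady at about 11 N towards the rail and 19 N towards the stop, with the arm at rest. Part of that is friction, so I estimate about 8 N or more actually reaches each stop. I could not measure those contacts directly.

**Checks that disagreed:**
- **TCP height:** The reported height was about 24 mm lower than the real fingertips. Feeling the button and the side camera both showed this. I corrected for it, and the block touched the plate where predicted.
- **Side camera:** Measuring from two views put the block's top 2–3 mm lower and the button's top about 9 mm lower than stated. The button figure probably came from its rim being included in the mask.
- **Bystanders:** I kept clear of them and saw no shift in the pictures. The final image comparison was inconclusive because the brightness had changed.

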